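# Shut the blue guarded valve with a wrench in short strokes

### The arm

A 6-joint arm with a two-finger parallel gripper is mounted at the origin on a cart in front of the work surface, level with it; the furniture and walls round the work are solid. World frame = base frame: x ahead of the robot, y to its left, z up, the work surface at z = 0. Lengths are in mm, angles in rad, forces in N, time in s.
With the tool pointing down it reaches from about 275 to 1000 mm from the base axis. Payload 8.4 kg.
Tool frame: the origin (TCP) lies at the very end of the fingers, on their centre line; the grasp point (between the pads) lies r.hold_point_z behind it (r.hold_point_z is the distance from the TCP to the grasp point, in mm); x points along the fingers, z is the direction in which the jaws open and shut, and the axes are right-handed (so a half turn about x gives the same grasp; the last joint's range is limited). The gripper opens to 85 mm and grips with 20 to 120 N. Pads are 22 mm wide; open, the fingers measure 114 mm over their backs; the gripper's body (76 mm by 85 mm) begins 54 mm behind the grasp point. The pads swing forward as they close: fully open they stand 13 mm farther back than shut.
Start: joints at [1.145, 0.353, 1.633, -0, 1.155, -0.002], TCP at [257.016, 569.711, 231.281] pointing down, gripper open.
Joint ranges: [-2.63, 2.63], [-0.92, 2.1], [0.06, 2.66], [-1.3, 4.44], [0, 2.69], [-3.02, 3.02]. Speed limits (rad/s): [2.22, 2.22, 2.79, 3.14, 3.14, 3.14].

### API

Orientations are given as [roll, pitch, yaw] about the fixed x, y, z axes, in that order (R = Rz(yaw) Ry(pitch) Rx(roll)).
In Python, from rig import r gives the robot as it stands.
- The arm moves only by the tool jog_arm, never from a script. Its argument "series" is a list of rows, each a list of 7 numbers: the turn, a rotation vector about the tool's x, y, z in degrees, then the shift along the tool's x, y, z in cm, then the opening, from 0 (shut) to 1 (fully open). In form: [[wx, wy, wz, tx, ty, tz, fingers], ...]. A call has 1 to 20 rows; each row shifts and turns the commanded pose from where the row before left it, along the tool's axes as they then stand; what a row does not reach is not made up. A row lasts 1/10 s, in which the tool goes at most 50 mm and 8.59 degrees, less where a joint would pass 70% of its speed; a pose out of reach is approached as far as the arm can. A call with a gripper value outside its range is refused whole. The fingers move at their own pace and stop on an object; "force" is the grip in N (left out, the last holds). Time passes only in rows, so rows that do not move let the fingers close. It gives the time, the measured TCP pose, the force and the opening at its end, in the units of the state.
- r.sense(): the state, without advancing time (a new reading comes with each control period).
- r.grab_frame(name): name is "scene" or "top"; returns (picture, depth): 384x512x3 uint8, red, green, blue; 384x512 float32, mm along the optical axis (not along the pixel's ray), 0 where there is no reading.
- r.get_calibration(name): a dict with "mtx" (3x3 intrinsics, pixels), "position" and "rotation" of the camera in the world. Camera axes: x right, y down, z forward; pixel columns grow to the right and rows downward; lengths in mm; the calibration is good to about 2 mm. A picture is of the moment at which its call begins. get_calibration takes no time and is no camera call.
- r.sign_off(): hands the job in, once; it reports no verdict.
The state is a dict: "clock": time; "qpos": joint angles; "qvel": joint speeds; "joint_efforts": joint torques, N m; "eef_pos": TCP position; "tcp_rot": TCP orientation; "contact_force": force on the tool from outside, world axes, zero at the start; "wrist_torque": the same for the moment, N m; "opening": opening from 0.0 (shut) to 1.0 (fully open).
Only numpy, scipy, OpenCV 4.12 (cv2) and the standard library are available. Lean on these libraries where they do the work, as an engineer would, in place of code of your own. Each camera call takes 0.05 s, during which the arm holds its last target.

### The job

Shut the valve with the blue wall caps: with the green-handled wrench, never with the fingers, turn its brass six-lug nut clockwise until the white lug points at the white mark on the left wall, where the nut meets its stop. The guard walls leave room for only a short swing, so lift the wrench and reseat it on the next lug for each stroke. Leave the red valve as it is, and at the end lay the wrench flat, same side up as you found it, on the bench.

Things in the scene. Friction and masses are not known exactly. Their poses are not given: they have to be found in the camera images.
- wrench: Loose fork wrench, 150 g, lying flat. Green ribbed grip 80 long (x) x 18 wide x 24 high; origin at the centre of the grip's underside, z up, x towards the steel fork. Head 16 thick, underside level with the grip's; 14 wide shank, then a 28 wide web at x = 55 to 65 mm, then the prongs. Seated, the underside is about 30 mm above the bench; at 55 mm or more it is clear above the lugs.
- wrench_fork (a point): Middle of the wrench's open fork, at x = +79, z = +8 mm of the wrench. Two prongs, x = 61 to 93 mm, each 6 wide, 22 mm apart inside (34 outside). The fork goes down over one lug, the wrench lying along it, this point 36 mm from the nut's axis (the grip's centre 115 mm from it).
- valve_blue: Fixed, blue wall caps and collar, 112 x 130 x 77 mm; origin on the nut's axis at bench height, +x to the rear wall, +y to the left wall, yaw within 12 degrees. Base 18 high. Walls 10 thick, 77 high: left and right, inner faces y = +-52, x = -32 to 60; rear at x = 56; front (-x) and top open. The handle can swing about 48 degrees to either side of the front. White mark on the left wall at x = 0.
- blue_lugs (a point): Point on the blue nut's axis at the middle height of its lugs, 38 mm above the bench. Six lugs, one white and five brass, 60 degrees apart, each 10 mm wide, reach out to 40 mm from the axis and stand from 28 to 48 mm above the bench.
- blue_nut (a joint): Blue nut's angle, rad, growing clockwise from above; starts within +-0.15. At 0 the white lug points 30 degrees right of the front (-x turned towards -y), other lugs every 60; closing carries a front-right lug past the front to the left. At 2.09 the white lug points at the mark; hard stop at 2.15. Stays where left; takes 0.1 N m (about 3 N at a lug).
- valve_red: An identical fixed valve block with red caps and collar, same axes and sizes; its nut is not to be turned.
- red_nut (a joint): Angle of the red valve's nut in rad, same sense, within +-0.1 at the start; it must stay as it is.
Mind the look-alikes: they are no part of the job. Of the things shaped like the wrench, the green one is meant.

How it is judged (in metres and radians):
On the way, in this order (a step that is already met when the one before it is completed fails the run):
1. first stroke: the blue nut is turned clockwise past 0.5 rad (value of joint blue_nut above 0.5 rad), for 0.1 s.
2. the wrench is lifted clear above the lugs to be reseated (z of wrench in the frame of valve_blue above 0.05 m), for 0.1 s.
3. further stroke: the blue nut is turned to its stop (past 1.9 rad) (value of joint blue_nut above 1.9 rad), for 0.1 s.
At the end, for the whole second after the job is handed in: The blue nut stands past 1.9 rad (within about 11 degrees of the mark), the red nut still lies between -0.23 and 0.3 rad, and the wrench lies flat on the bench (underside below 12 mm, tilt under 0.15 rad), released and at rest (value of joint blue_nut above 1.9 rad and height (world z) of wrench below 0.012 m and angle between wrench's own z axis and vertical below 0.15 rad and linear speed of wrench below 0.03 m/s and value of joint red_nut below 0.3 rad and not (value of joint red_nut below -0.23 rad)); the robot touches nothing.
It fails at once if the fingers push on the blue valve or its nut (contact force between the fingers and valve_blue above 3 N).
It fails at once if the red valve's nut is turned (value of joint red_nut above 0.3 rad or value of joint red_nut below -0.23 rad).
It also fails if it takes over 61 s, if anything falls off the work surface, if the arm or the gripper's body presses on something with over 40 N, if the wrist force passes 120 N, or if a joint passes its speed limit or range.

## Working session

There is one attempt and no reset: what is moved stays moved. The work goes in short steps, Python scripts to look and compute and a tool call to move; the robot and the scene stay as the last step left them, time stands still between calls to the robot, and variables do not carry over. Pictures are saved under pics/ and viewed, and the job is handed in when it is done.

Besides the shell and the picture viewer there is one more tool, called by a JSON object that holds its "op" and its "data", one argument or row to a line. jog_arm: Moves the arm, as the interface text tells. Its arguments: {"type":"object","properties":{"series":{"type":"array"},"force":{"type":"number"}},"required":["series"]}

```bash
ls; mkdir -p pics; python3 - <<'E'
from rig import r
import cv2,numpy as np
print(r.sense(), r.hold_point_z)
for n in("scene","top"):
    p,d=r.grab_frame(n); cv2.imwrite(f"pics/{n}0.png",p[:,:,::-1]); np.savez(f"{n}0.npz",p=p,d=d)
    c=r.get_calibration(n); print(n,c)
E
```

```text
pics
{'clock': 0.0, 'qpos': array([ 1.14461404e+00,  3.53645595e-01,  1.63413212e+00,  6.40925525e-07,
        1.15520095e+00, -2.39229054e-03]), 'qvel': array([-0.00116265,  0.00019607, -0.00037224, -0.00056212,  0.00109016,
       -0.00063627]), 'joint_efforts': array([ 1.51435866e-03, -6.05255413e+01, -3.42061687e+01,  5.83037558e-05,
        9.42670827e-03, -7.10210003e-06]), 'eef_pos': array([256.81032249, 569.28002577, 230.56413869]), 'tcp_rot': array([ 3.13877756,  1.56941032, -1.99740168]), 'contact_force': array([-0.51717857, -0.3337727 ,  0.00576477]), 'wrist_torque': array([-0.06098918, -0.00631156, -0.03795672]), 'opening': 1.0017868265014525} 18.700000000000003
scene {'mtx': array([[465.82835514,   0.        , 256.76367095],
       [  0.        , 465.82835514, 184.98447744],
       [  0.        ,   0.        ,   1.        ]]), 'position': array([-102.35837943, -596.96849388,  482.0096481 ]), 'rotation': array([-2.01428193,  0.02695028, -0.81509383])}
top {'mtx': array([[408.30859398,   0.        , 252.11017594],
       [  0.        , 408.30859398, 188.97436104],
       [  0.        ,   0.        ,   1.        ]]), 'position': array([ 411.75970155,   -5.36805534, 1091.54473794]), 'rotation': array([-3.04287495,  0.02055244, -1.55569616])}
```

View pics/scene0.png

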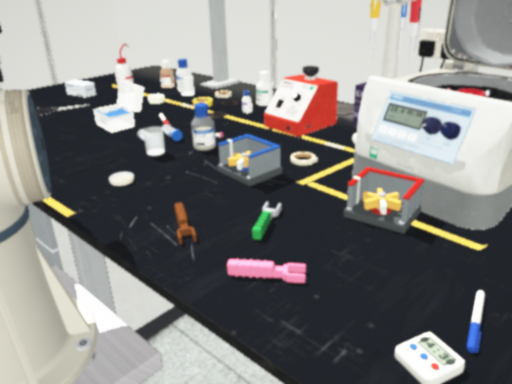

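View pics/top0.png

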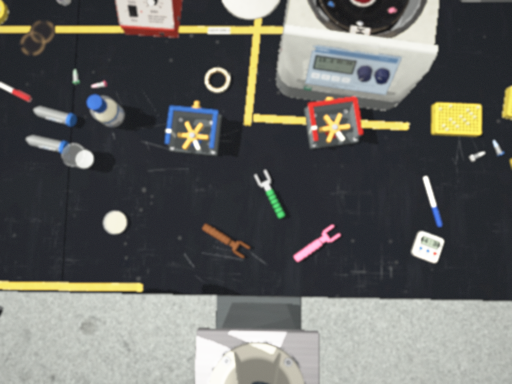

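Three wrench shapes appear in top: green (270,195), brown (226,240) and pink (317,243). The green one fits the description. The blue valve is at (193,131) and the red one at (333,122). I'll take enlarged crops and measure.

```bash
cat > h.py <<'E'
import numpy as np,cv2
from scipy.spatial.transform import Rotation as R
from rig import r
def cal(n):
    c=r.get_calibration(n); return c["mtx"],c["position"],R.from_euler("xyz",c["rotation"]).as_matrix()
def rays(n,uv):
    K,p,M=cal(n); uv=np.atleast_2d(uv).astype(float)
    return p,(np.c_[uv,np.ones(len(uv))]@np.linalg.inv(K).T)@M.T
def onplane(n,uv,z):
    p,d=rays(n,uv); return p+d*((z-p[2])/d[:,2])[:,None]
def proj(n,P):
    K,p,M=cal(n); c=(np.atleast_2d(P)-p)@M; q=c@K.T; return q[:,:2]/q[:,2:]
def pts(n,d,uv):
    p,ra=rays(n,uv); uv=np.atleast_2d(uv).astype(int); return p+ra*d[uv[:,1],uv[:,0]][:,None]
E
python3 - <<'E'
from h import *
f=np.load("top0.npz");p,d=f["p"],f["d"]
def up(a,x0,y0,w,h,s): return cv2.resize(a[y0:y0+h,x0:x0+w],None,fx=s,fy=s,interpolation=cv2.INTER_CUBIC)
cv2.imwrite("pics/c_blue.png",up(p,155,90,75,75,8)[:,:,::-1]); cv2.imwrite("pics/c_g.png",up(p,245,160,50,65,9)[:,:,::-1])
g=np.load("scene0.npz");cv2.imwrite("pics/c_bs.png",up(g["p"],210,125,80,65,9)[:,:,::-1])
hsv=cv2.cvtColor(p,cv2.COLOR_RGB2HSV)
m=cv2.inRange(hsv,(45,100,50),(85,255,255)); m[:160]=0;m[225:]=0
v,u=np.nonzero(m); P=pts("top",d,np.c_[u,v]); print("green",len(u),np.median(P,0)); 
rc=cv2.minAreaRect(onplane("top",np.c_[u,v],24)[:,:2].astype(np.float32)); print(rc)
mb=cv2.inRange(hsv,(100,120,60),(125,255,255)); mb[:,:155]=0;mb[:,230:]=0;mb[:90]=0;mb[170:]=0
v,u=np.nonzero(mb);P=pts("top",d,np.c_[u,v]);print("blue",len(u),np.percentile(P[:,2],[5,50,95]))
rc=cv2.minAreaRect(onplane("top",np.c_[u,v],77)[:,:2].astype(np.float32)); print(rc)
E
```

```text
green 284 [478.66948056 -42.90762814  22.05145031]
((478.34368896484375, -43.04420471191406), (80.6017837524414, 24.552371978759766), 27.044742584228516)
blue 590 [-2.03300588 75.22690283 78.43271396]
((670.4841918945312, 175.64547729492188), (130.12445068359375, 104.73753356933594), 84.86498260498047)
```

View pics/c_blue.png

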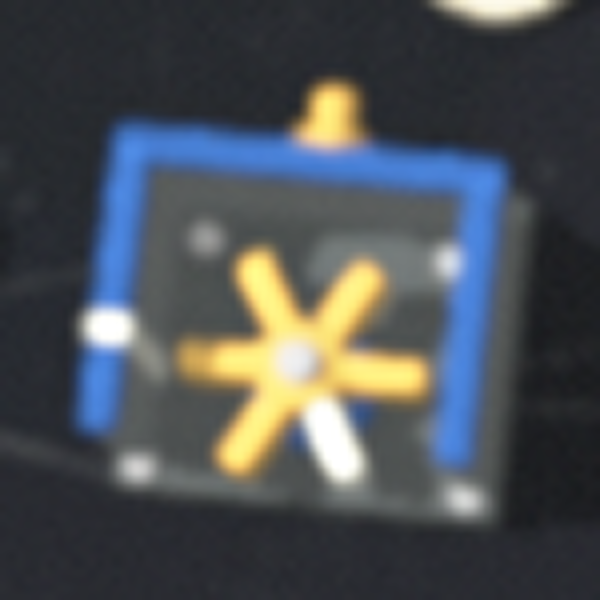

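View pics/c_g.png

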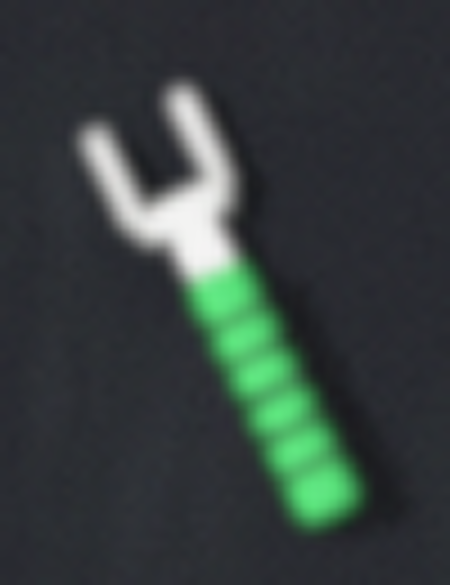

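View pics/c_bs.png

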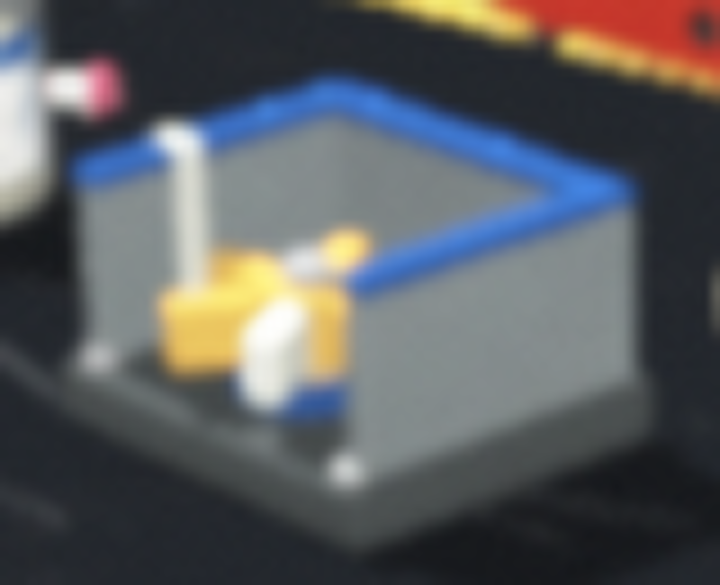

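The crops confirm the green wrench is the fork type, lying flat. The blue valve's white mark is on its left wall, and its white lug points front-right.

```bash
python3 - <<'E'
from h import *
f=np.load("top0.npz");p,d=f["p"],f["d"]
hsv=cv2.cvtColor(p,cv2.COLOR_RGB2HSV)
for name,x0,x1,y0,y1 in(("blue",155,230,90,165),("red",298,372,88,158)):
    if name=="blue": mb=cv2.inRange(hsv,(100,120,90),(125,255,255))
    else: mb=cv2.inRange(hsv,(0,150,90),(8,255,255))|cv2.inRange(hsv,(172,150,90),(180,255,255))
    roi=np.zeros_like(mb);roi[y0:y1,x0:x1]=1; mb=mb*roi
    v,u=np.nonzero(mb);P=pts("top",d,np.c_[u,v]);k=P[:,2]>65
    Q=onplane("top",np.c_[u,v][k],77)[:,:2]
    rc=cv2.minAreaRect(Q.astype(np.float32));print(name,rc,cv2.boxPoints(rc).round(1).tolist())
    # lugs
    S=hsv[...,1];V=hsv[...,2]
    br=cv2.inRange(hsv,(15,100,120),(32,255,255))*roi
    v,u=np.nonzero(br);P=pts("top",d,np.c_[u,v]);k=(P[:,2]>36)&(P[:,2]<56)
    Q=onplane("top",np.c_[u,v][k],48)[:,:2];print(" brass",k.sum(),np.median(P[k,2]),Q.mean(0),Q.min(0),Q.max(0))
    wm=cv2.inRange(hsv,(0,0,170),(180,60,255))*roi
    v,u=np.nonzero(wm);P=pts("top",d,np.c_[u,v])
    Q=onplane("top",np.c_[u,v],48)
    for a,b,c in zip(np.c_[u,v],P.round(),Q.round()): print(a,b,c[:2],end=";")
    print()
# fork mask
wm=cv2.inRange(hsv,(0,0,150),(180,60,255));wm[:165]=0;wm[200:]=0;wm[:,:248]=0;wm[:,285:]=0
v,u=np.nonzero(wm);Q=onplane("top",np.c_[u,v],16)[:,:2].astype(np.float32);rc=cv2.minAreaRect(Q);print("fork",len(u),rc,Q.mean(0))
E
```

```text
blue ((670.9479370117188, 173.4984588623047), (125.34654998779297, 99.90296936035156), 84.86792755126953) [[615.5999755859375, 115.5], [715.0999755859375, 106.5999984741211], [726.2999877929688, 231.5], [626.7999877929688, 240.39999389648438]]
 brass 301 46.88517144703724 [666.18623103 175.01364409] [619.70292041 134.72974116] [745.60908756 213.61830445]
[211  90] [792. 136.   0.] [776. 130.];[212  90] [792. 133.   2.] [776. 127.];[213  90] [790. 130.   8.] [776. 125.];[214  90] [790. 127.   9.] [776. 122.];[215  90] [788. 124.  14.] [776. 119.];[216  90] [790. 122.   7.] [776. 117.];[217  90] [790. 119.   7.] [776. 114.];[218  90] [789. 116.  11.] [776. 112.];[219  90] [790. 113.   9.] [776. 109.];[220  90] [788. 110.  12.] [776. 106.];[221  90] [790. 108.   7.] [776. 104.];[222  90] [791. 105.   4.] [776. 101.];[223  90] [793. 103.   0.] [776.  98.];[213  91] [790. 131.  -2.] [773. 125.];[214  91] [789. 128.   3.] [773. 122.];[215  91] [789. 125.   3.] [773. 119.];[216  91] [788. 122.   4.] [773. 117.];[217  91] [788. 119.   5.] [773. 114.];[218  91] [787. 116.   6.] [773. 111.];[2
[... 15199 characters left out ...]
] [ 655. -225.   14.] [ 648. -218.];[353 139] [ 655. -249.   16.] [ 648. -241.];[354 139] [ 654. -249.   24.] [ 648. -244.];[355 139] [ 654. -253.   22.] [ 648. -247.];[340 140] [ 649. -211.   32.] [ 645. -208.];[341 140] [ 647. -212.   38.] [ 645. -211.];[342 140] [ 647. -215.   41.] [ 645. -213.];[343 140] [ 653. -222.   15.] [ 645. -216.];[354 140] [ 653. -251.   16.] [ 646. -244.];[355 140] [ 652. -254.   18.] [ 646. -247.];[341 141] [ 647. -214.   28.] [ 643. -210.];[313 145] [ 637. -142.   21.] [ 631. -138.];[314 145] [ 638. -145.   18.] [ 631. -141.];
fork 144 ((540.2342529296875, -12.579158782958984), (51.33334732055664, 35.66954040527344), 27.197771072387695) [538.6867   -13.177956]
```

```bash
cat >> h.py <<'E'
def state(pr=True):
    s=r.sense(); M=R.from_euler("xyz",s["tcp_rot"]).as_matrix()
    w=np.degrees(np.arctan2(M[1,1],M[0,1])) # world azimuth of tool y
    if pr: print("t",round(s["clock"],2),"tcp",s["eef_pos"].round(1),"yaz",round(w,2),"down",M[:,0].round(3),"F",s["contact_force"].round(1),"T",s["wrist_torque"].round(2),"op",round(s["opening"],3),"q",s["qpos"].round(3))
    return s,M,w
E
python3 - <<'E'
from h import *
s,M,w=state();print(M.round(3))
f=np.load("top0.npz");p,d=f["p"],f["d"];hsv=cv2.cvtColor(p,cv2.COLOR_RGB2HSV)
print("tips",onplane("top",[[265,169.4],[255.6,174.4]],16).round(1))
c=np.array([654.2,175.3])
roi=np.zeros(p.shape[:2],np.uint8);roi[90:165,155:230]=1
br=(cv2.inRange(hsv,(15,100,120),(32,255,255))|cv2.inRange(hsv,(0,0,170),(180,60,255)))*roi
v,u=np.nonzero(br);P=pts("top",d,np.c_[u,v]);k=(P[:,2]>43)&(P[:,2]<53);P=P[k]
from scipy.optimize import least_squares
# lug centre-lines: 3 lines through the axis, 60 deg apart
def res(x):
    D=P[:,:2]-x[:2];rr=np.hypot(*D.T);a=np.arctan2(D[:,1],D[:,0])-x[2]
    a=(a+np.pi/6)%(np.pi/3)-np.pi/6
    return np.where((rr>14)&(rr<44),rr*np.sin(a),0)
b=min((least_squares(res,[*c,a0],loss="soft_l1") for a0 in np.radians([-30,-20,0,20])),key=lambda o:o.cost)
print(b.x[:2],np.degrees(b.x[2]),b.cost,len(P))
# scene-camera check of the axis hub and the cap corners
for n,P0 in(("axis/hub",[654.2,175.3,56]),("rearleft cap",[654.2+.996*60+.089*62,175.3-.089*60+62*.996,77]),("rearright",[654.2+.996*60-.089*62,175.3-.089*60-62*.996,77])): print(n,proj("scene",P0),proj("top",P0))
E
```

```text
t 0.1 tcp [256.8 569.3 230.6] yaz 155.72 down [-0.    -0.001 -1.   ] F [ 0.4 -0.9 -0.6] T [0.07 0.01 0.04] op 0.997 q [ 1.145  0.354  1.634 -0.     1.155 -0.002]
[[-0.    -0.912  0.411]
 [-0.001  0.411  0.912]
 [-1.    -0.    -0.001]]
tips [[570.7 -15.1  16. ]
 [557.    9.7  16. ]]
[654.67005829 175.24608962] -94.3087722200359 388.94273559248995 304
axis/hub [[244.01992482 153.71011258]] [[192.03778141 134.35021431]]
rearleft cap [[245.92710109 134.20153502]] [[169.4546102  107.17875896]]
rearright [[278.65800265 145.83698076]] [[217.51261784 111.81753496]]
```

{"op": "jog_arm", "data": {
  "series": [
    [-8.5,0,0,0,0,0,1],
    [-8.5,0,0,0,0,0,1],
    [-8.5,0,0,0,0,0,1],
    [-8.5,0,0,0,0,0,1],
    [-8.5,0,0,0,0,0,1],
    [-8.5,0,0,0,0,0,1],
    [0,0,0,0,0,0,1]
  ]
}}

```text
clock: 0.8
eef_pos: [256.9, 569.5, 230.9]
tcp_rot: [2.265, 1.57, -1.979]
contact_force: [0.4, -0.0, 0.1]
opening: 1.0
```

{"op": "jog_arm", "data": {
  "series": [
    [0,0,0,0.8,0.43,-3.6,1],
    [0,0,0,0.8,0.43,-3.6,1],
    [0,0,0,0.8,0.43,-3.6,1],
    [0,0,0,0.8,0.43,-3.6,1],
    [0,0,0,0.8,0.43,-3.6,1],
    [0,0,0,0.8,0.43,-3.6,1],
    [0,0,0,0.8,0.43,-3.6,1],
    [0,0,0,0.8,0.43,-3.6,1],
    [0,0,0,0.8,0.43,-3.6,1],
    [0,0,0,0.8,0.43,-3.6,1],
    [0,0,0,0.8,0.43,-3.6,1],
    [0,0,0,0.8,0.43,-3.6,1],
    [0,0,0,0.8,0.43,-3.6,1],
    [0,0,0,0.8,0.43,-3.6,1],
    [0,0,0,0.8,0.43,-3.6,1],
    [0,0,0,0.8,0.43,-3.6,1],
    [0,0,0,0.8,0.43,-3.6,1],
    [0,0,0,0,0,0,1]
  ]
}}

```text
clock: 2.6
eef_pos: [467.9, -12.9, 94.6]
tcp_rot: [2.794, 1.57, -1.46]
contact_force: [0.6, 0.8, 0.0]
opening: 1.001
```

```bash
cat >> h.py <<'E'
def goto(P,az,s=None):
    """print remaining move (cm in tool axes, deg) to TCP point P with tool-y azimuth az"""
    s,M,w=state(); dlt=np.array(P)-s["eef_pos"]; print("tool shift cm",(M.T@dlt/10).round(2),"turn wx",round(((w-az+180)%360)-180,2))
E
python3 -c "
from h import *
goto([478.5,-43,40],206.5)"
```

```text
t 2.6 tcp [467.9 -12.9  94.6] yaz -153.74 down [ 0.    -0.001 -1.   ] F [0.6 0.8 0. ] T [ 0.03  0.01 -0.02] op 1.001 q [-3.000e-02  3.040e-01  2.078e+00 -1.000e-03  7.590e-01 -2.059e+00]
tool shift cm [ 5.46  0.38 -3.17] turn wx -0.24
```

{"op": "jog_arm", "data": {
  "series": [
    [0,0,0,1.0,0.08,-0.63,1],
    [0,0,0,1.0,0.08,-0.63,1],
    [0,0,0,1.0,0.08,-0.63,1],
    [0,0,0,1.0,0.07,-0.63,1],
    [0,0,0,1.46,0.07,-0.65,1],
    [0,0,0,1.0,0,0,1],
    [0,0,0,1.0,0,0,1],
    [0,0,0,1.0,0,0,1],
    [0,0,0,0.6,0,0,1],
    [0,0,0,0,0,0,1],
    [0,0,0,0,0,0,1]
  ]
}}

```text
clock: 3.7
eef_pos: [477.8, -39.7, 4.7]
tcp_rot: [0.754, 1.571, 2.791]
contact_force: [0.1, -0.7, -0.5]
opening: 0.999
```

```bash
python3 - <<'E'
from h import *
goto([478.5,-43,3],206.5)
p,d=r.grab_frame("scene"); 
cv2.imwrite("pics/s1.png",cv2.resize(p[170:300,190:320],None,fx=4.5,fy=4.5,interpolation=cv2.INTER_CUBIC)[:,:,::-1])
E
```

```text
t 3.7 tcp [477.8 -39.7   4.7] yaz -153.27 down [-0.  0. -1.] F [ 0.1 -0.7 -0.5] T [-0.05 -0.05  0.  ] op 0.999 q [-0.086  0.485  2.093  0.     0.563 -2.123]
tool shift cm [ 0.17  0.08 -0.32] turn wx 0.23
```

View pics/s1.png

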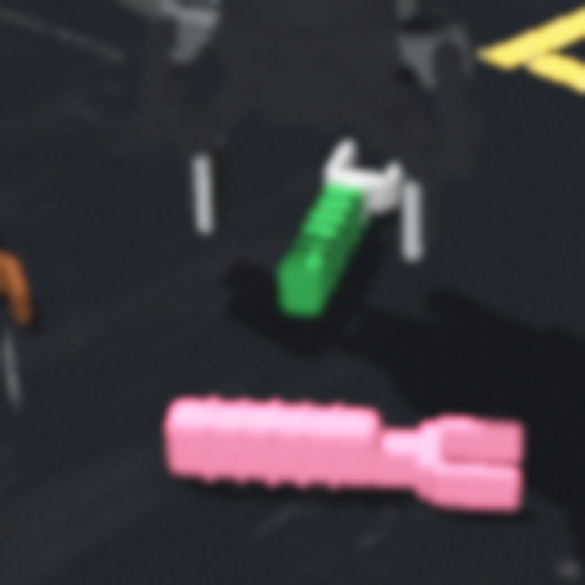

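The green grip sits between the two pads, at crop (203,195) and (412,222). I'll close on it.

{"op": "jog_arm", "data": {
  "series": [
    [0,0,0,0.1,0.1,-0.3,1],
    [0,0,0,0,0,0,0],
    [0,0,0,0,0,0,0],
    [0,0,0,0,0,0,0],
    [0,0,0,0,0,0,0],
    [0,0,0,0,0,0,0],
    [0,0,0,0,0,0,0],
    [0,0,0,0,0,0,0],
    [0,0,0,0,0,0,0],
    [0,0,0,0,0,0,0]
  ],
  "force": 70
}}

```text
clock: 4.75
eef_pos: [478.3, -43.0, 4.0]
tcp_rot: [-2.301, 1.571, -0.264]
contact_force: [-1.1, 0.4, 5.8]
opening: 0.191
```

```bash
python3 - <<'E'
from h import *
goto([478.5,-43,3],206.5)
E
```

```text
t 4.75 tcp [478.3 -43.    4. ] yaz -153.28 down [ 0. -0. -1.] F [-1.1  0.4  5.8] T [-0.04  0.14 -0.09] op 0.191 q [-0.093  0.487  2.092 -0.     0.562 -2.13 ]
tool shift cm [ 0.1  -0.01 -0.01] turn wx 0.22
```

{"op": "jog_arm", "data": {
  "series": [
    [0,0,0,-0.5,0,0,0],
    [0,0,0,-1.2,0,0,0],
    [0,0,0,-1.5,0,0,0],
    [0,0,0,-1.7,0,0,0],
    [0,0,0,-1.7,0,0,0],
    [0,0,0,-1.7,0,0,0],
    [0,0,0,-1.3,0,0,0],
    [0,0,0,0,0,0,0]
  ]
}}

```text
clock: 5.55
eef_pos: [479.4, -43.1, 101.9]
tcp_rot: [-2.126, 1.567, -0.088]
contact_force: [0.2, -0.3, -2.7]
opening: 0.191
```

```bash
python3 - <<'E'
from h import *
goto([548.4,130.9,100],202.7)
p,d=r.grab_frame("top"); 
cv2.imwrite("pics/t2.png",cv2.resize(p[90:240,150:310],None,fx=4,fy=4,interpolation=cv2.INTER_CUBIC)[:,:,::-1])
p,d=r.grab_frame("scene"); 
cv2.imwrite("pics/s2.png",cv2.resize(p[100:260,180:340],None,fx=3.6,fy=3.6,interpolation=cv2.INTER_CUBIC)[:,:,::-1])
E
```

```text
t 5.55 tcp [479.4 -43.1 101.9] yaz -153.28 down [ 0.004 -0.    -1.   ] F [ 0.2 -0.3 -2.7] T [-0.01 -0.    0.02] op 0.191 q [-0.093  0.307  2.049  0.     0.782 -2.13 ]
tool shift cm [  0.21 -13.98  12.44] turn wx 4.02
```

View pics/t2.png

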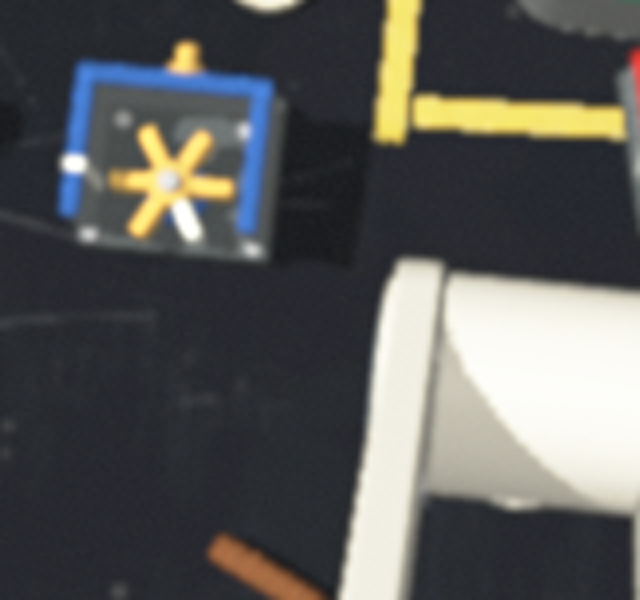

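View pics/s2.png

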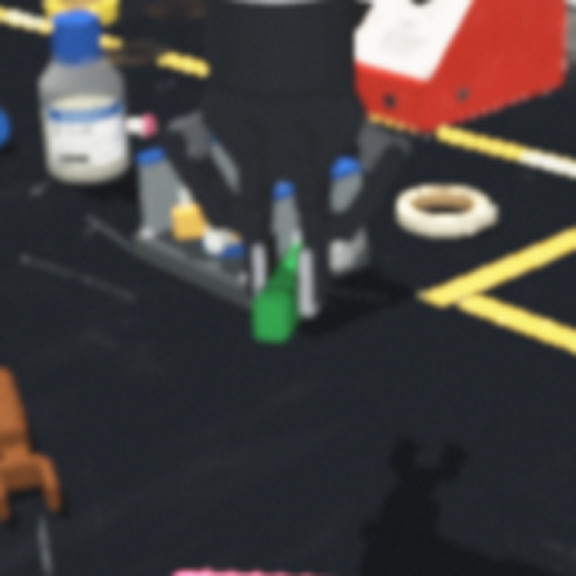

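{"op": "jog_arm", "data": {
  "series": [
    [4,0,0,0,0,0,0],
    [0,0,0,0,-0.64,1.34,0],
    [0,0,0,0,-1.28,1.34,0],
    [0,0,0,0,-1.28,1.34,0],
    [0,0,0,0,-1.28,1.34,0],
    [0,0,0,0,-1.28,1.34,0],
    [0,0,0,0,-1.28,1.34,0],
    [0,0,0,0,-1.28,1.34,0],
    [0,0,0,0,-1.28,1.34,0],
    [0,0,0,0,-1.28,1.34,0],
    [0,0,0,0,-1.28,1.3,0],
    [0,0,0,0,0,0,0],
    [0,0,0,0,0,0,0]
  ]
}}

```text
clock: 6.95
eef_pos: [538.5, 127.4, 99.3]
tcp_rot: [1.65, 1.57, -2.664]
contact_force: [0.3, 0.6, -1.1]
opening: 0.194
```

```bash
python3 - <<'E'
from h import *
goto([548.4,130.9,100],202.7)
p,d=r.grab_frame("top"); np.savez("t3.npz",p=p,d=d)
cv2.imwrite("pics/t3.png",cv2.resize(p[90:190,150:250],None,fx=6,fy=6,interpolation=cv2.INTER_CUBIC)[:,:,::-1])
p,d=r.grab_frame("scene"); np.savez("s3.npz",p=p,d=d)
cv2.imwrite("pics/s3.png",cv2.resize(p[110:200,190:290],None,fx=6,fy=6,interpolation=cv2.INTER_CUBIC)[:,:,::-1])
E
```

```text
t 6.95 tcp [538.5 127.4  99.3] yaz -157.22 down [-0.001 -0.    -1.   ] F [ 0.3  0.6 -1.1] T [-0.02  0.    0.01] op 0.194 q [ 0.23   0.407  1.895 -0.     0.84  -1.738]
tool shift cm [-0.07 -1.05 -0.06] turn wx 0.08
```

View pics/t3.png

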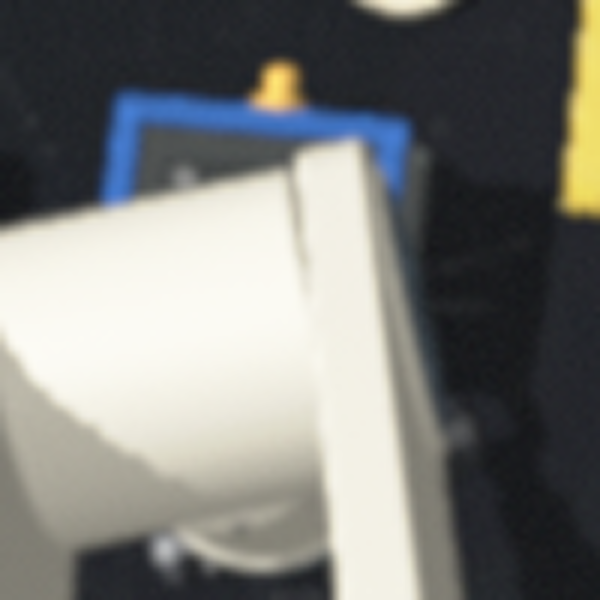

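View pics/s3.png

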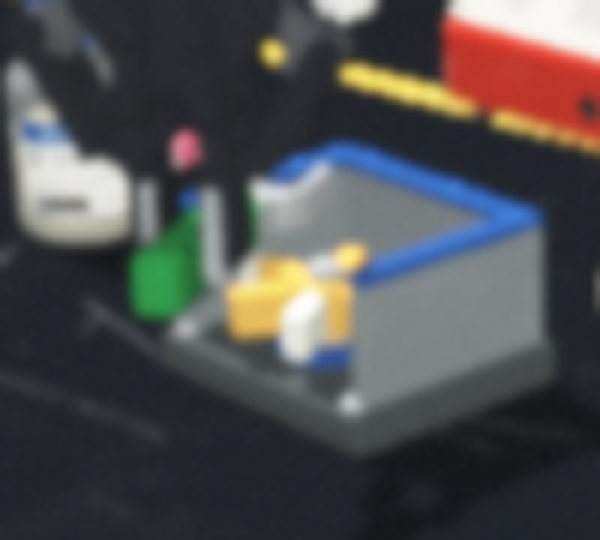

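```bash
cat >> h.py <<'E'
def wpt(tcp,az,x,y,z,under): # point of wrench (x,y,z in wrench frame) for TCP xy and pointing azimuth
    a=np.radians(az); return [tcp[0]+x*np.cos(a)-y*np.sin(a),tcp[1]+x*np.sin(a)+y*np.cos(a),under+z]
E
python3 - <<'E'
from h import *
f=np.load("s3.npz");p,d=f["p"],f["d"]
t=[538.5,127.4]
im=cv2.resize(p[110:200,190:290],None,fx=6,fy=6,interpolation=cv2.INTER_CUBIC)[:,:,::-1].copy()
for n,(x,y,z) in {"Rtip top":(93,-14,16),"Rtip bot":(93,-14,0),"Ltip top":(93,14,16),"Ltip bot":(93,14,0),"end top R":(-40,-9,24),"end top L":(-40,9,24),"end bot R":(-40,-9,0),"end botL":(-40,9,0)}.items():
    q=proj("scene",wpt(t,22.8,x,y,z,95.3))[0]; print(n,q.round(1)); cv2.circle(im,tuple(int(v) for v in (q-[190,110])*6+3),3,(255,0,255),-1)
cv2.imwrite("pics/s3b.png",im)
E
```

```text
Rtip top [243.3 137.4]
Rtip bot [243.5 143.7]
Ltip top [232.4 136.3]
Ltip bot [232.7 142.6]
end top R [217.5 153.9]
end top L [209.8 153. ]
end bot R [218.2 164.3]
end botL [210.6 163.4]
```

View pics/s3b.png

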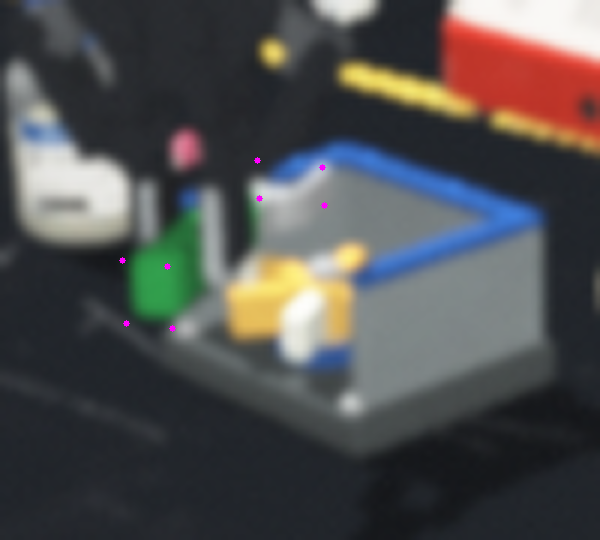

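```bash
python3 - <<'E'
from h import *
f=np.load("s3.npz");p,d=f["p"],f["d"]
im=cv2.resize(p[125:170,200:255],None,fx=14,fy=13,interpolation=cv2.INTER_CUBIC)
im=np.clip(im.astype(float)*1.6,0,255).astype(np.uint8)[:,:,::-1].copy()
cv2.imwrite("pics/s3c.png",im)
# depth of points on grip end and prong
for uv in [(216,157),(214,158),(219,155),(221,148),(236,142),(239,141),(242,139),(243,138),(244,138)]:
    print(uv,p[uv[1],uv[0]],pts("scene",d,uv)[0].round(0))
E
```

```text
(216, 157) [ 49 158  76] [509. 114. 108.]
(214, 158) [ 49 154  75] [506. 117. 106.]
(219, 155) [ 45 141  68] [513. 107. 113.]
(221, 148) [ 41 111  59] [531. 120. 121.]
(236, 142) [207 210 213] [597. 142. 111.]
(239, 141) [179 184 190] [607. 142. 110.]
(242, 139) [187 192 203] [619. 144. 112.]
(243, 138) [182 190 206] [624. 146. 112.]
(244, 138) [163 171 186] [630. 149. 110.]
```

View pics/s3c.png

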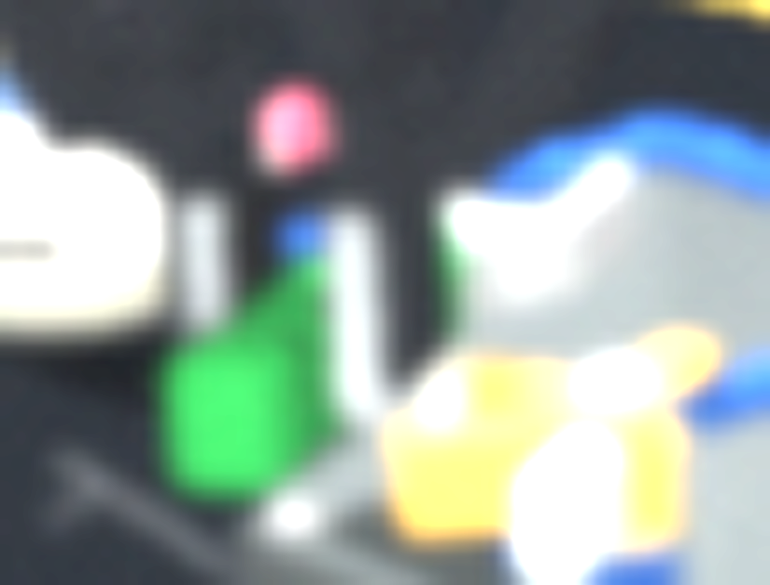

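{"op": "jog_arm", "data": {
  "series": [
    [0,0,0,0,-0.5,0,0],
    [0,0,0,0,-0.5,-0.05,0],
    [0,0,0,1.0,0,0,0],
    [0,0,0,1.0,0,0,0],
    [0,0,0,1.0,0,0,0],
    [0,0,0,0.8,0,0,0],
    [0,0,0,0,0,0,0],
    [0,0,0,0,0,0,0]
  ]
}}

```text
clock: 7.85
eef_pos: [548.0, 130.6, 61.3]
tcp_rot: [1.407, 1.57, -2.909]
contact_force: [-0.5, 0.4, -1.8]
opening: 0.192
```

```bash
python3 - <<'E'
from h import *
goto([547.6,130.3,60],202.8)
p,d=r.grab_frame("scene"); np.savez("s4.npz",p=p,d=d)
im=cv2.resize(p[120:180,200:280],None,fx=9,fy=9,interpolation=cv2.INTER_CUBIC)
cv2.imwrite("pics/s4.png",im[:,:,::-1])
E
```

```text
t 7.85 tcp [548.  130.6  61.3] yaz -157.28 down [-0.001 -0.    -1.   ] F [-0.5  0.4 -1.8] T [-0.01 -0.01  0.01] op 0.192 q [ 0.231  0.476  1.893 -0.     0.773 -1.736]
tool shift cm [ 0.13  0.04 -0.01] turn wx -0.08
```

View pics/s4.png

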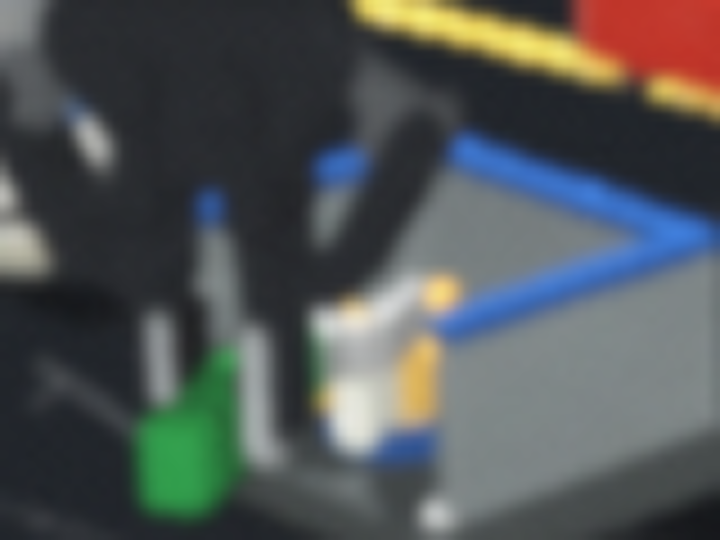

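{"op": "jog_arm", "data": {
  "series": [
    [0,0,0,0.5,0,0,0],
    [0,0,0,0.5,0,0,0],
    [0,0,0,0.3,0,0,0],
    [0,0,0,0,0,0,0]
  ]
}}

```text
clock: 8.3
eef_pos: [547.8, 130.5, 48.1]
tcp_rot: [1.41, 1.57, -2.906]
contact_force: [0.4, 0.4, -2.6]
opening: 0.192
```

```bash
python3 - <<'E'
from h import *
goto([547.6,130.3,34],202.8)
E
```

```text
t 8.3 tcp [547.8 130.5  48.1] yaz -157.28 down [-0.001 -0.    -1.   ] F [ 0.4  0.4 -2.6] T [0.02 0.07 0.02] op 0.192 q [ 0.231  0.497  1.898 -0.     0.747 -1.736]
tool shift cm [ 1.41  0.03 -0.02] turn wx -0.08
```

{"op": "jog_arm", "data": {
  "series": [
    [0,0,0,0.4,0,0,0],
    [0,0,0,0.4,0,0,0],
    [0,0,0,0.4,0,0,0],
    [0,0,0,0.15,0,0,0],
    [0,0,0,0,0,0,0]
  ]
}}

```text
clock: 8.8
eef_pos: [547.9, 130.6, 34.8]
tcp_rot: [1.416, 1.57, -2.9]
contact_force: [0.4, 0.5, -2.2]
opening: 0.192
```

```bash
python3 - <<'E'
from h import *
goto([547.6,130.3,34],202.8)
p,d=r.grab_frame("scene")
im=cv2.resize(p[120:180,200:280],None,fx=9,fy=9,interpolation=cv2.INTER_CUBIC)
cv2.imwrite("pics/s5.png",im[:,:,::-1])
# arc plan: TCP per row on a 115.5 mm circle, 4 deg per row; shift expressed in tool axes BEFORE the row's turn
for st in (3,4):
    a=np.radians(st); rr=115.5
    # tool y points away from the nut; clockwise swing
    print(st,"dy",(rr*(np.cos(a)-1))/10,"lateral",rr*np.sin(a)/10)
E
```

```text
t 8.8 tcp [547.9 130.6  34.8] yaz -157.28 down [-0.001 -0.    -1.   ] F [ 0.4  0.5 -2.2] T [-0.04  0.04 -0.01] op 0.192 q [ 0.231  0.518  1.903 -0.     0.721 -1.736]
tool shift cm [ 0.08  0.04 -0.01] turn wx -0.08
3 dy -0.015828873584672228 lateral 0.6044802946060013
4 dy -0.028135219499030518 lateral 0.8056872717446473
```

View pics/s5.png

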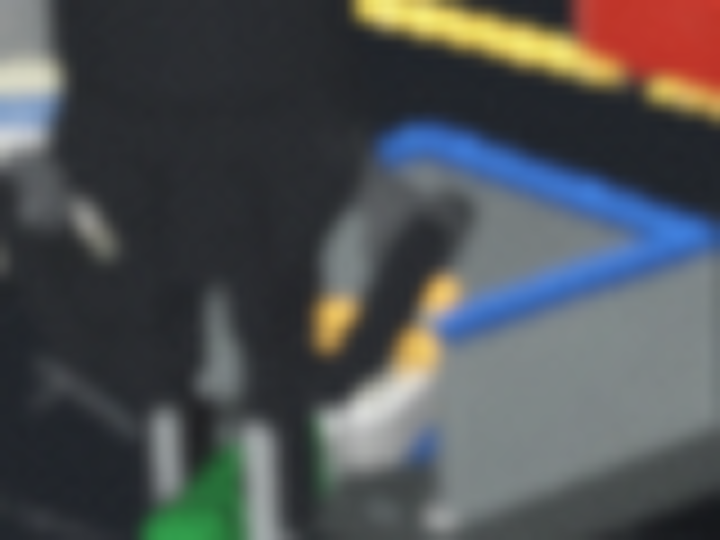

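{"op": "jog_arm", "data": {
  "series": [
    [3,0,0,0,-0.016,0.604,0],
    [3,0,0,0,-0.016,0.604,0],
    [3,0,0,0,-0.016,0.604,0],
    [3,0,0,0,-0.016,0.604,0],
    [0,0,0,0,0,0,0]
  ]
}}

```text
clock: 9.35
eef_pos: [540.8, 153.7, 35.2]
tcp_rot: [2.043, 1.57, -2.483]
contact_force: [-0.6, -3.8, -0.7]
opening: 0.195
```

```bash
cat >> h.py <<'E'
AX=np.array([654.5,175.3])
def polar():
    s,M,w=state(); D=s["eef_pos"][:2]-AX; az=np.degrees(np.arctan2(D[1],D[0]))%360
    print("radius",np.hypot(*D).round(1),"az TCP",az.round(1),"tool y az",(w%360).round(1),"handle R of front",(az-174.9).round(1))
E
python3 -c "
from h import *
polar()"
```

```text
t 9.35 tcp [540.8 153.7  35.2] yaz -169.31 down [-0.001 -0.001 -1.   ] F [-0.6 -3.8 -0.7] T [-0.64  0.2  -0.33] op 0.195 q [ 0.274  0.516  1.905 -0.     0.721 -1.483]
radius 115.7 az TCP 190.7 tool y az 190.7 handle R of front 15.8
```

{"op": "jog_arm", "data": {
  "series": [
    [3,0,0,0,-0.016,0.604,0],
    [3,0,0,0,-0.016,0.604,0],
    [3,0,0,0,-0.016,0.604,0],
    [3,0,0,0,-0.016,0.604,0],
    [3,0,0,0,-0.016,0.604,0],
    [3,0,0,0,-0.016,0.604,0],
    [3,0,0,0,-0.016,0.604,0],
    [3,0,0,0,-0.016,0.604,0],
    [3,0,0,0,-0.016,0.604,0],
    [0,0,0,0,0,0,0]
  ]
}}

```text
clock: 10.35
eef_pos: [543.0, 207.7, 35.1]
tcp_rot: [2.027, 1.569, -2.969]
contact_force: [-4.5, -0.7, 1.0]
opening: 0.193
```

```bash
python3 -c "
from h import *
polar()"
```

```text
t 10.35 tcp [543.  207.7  35.1] yaz 163.75 down [-0.002 -0.    -1.   ] F [-4.5 -0.7  1. ] T [-0.22  0.58 -0.14] op 0.193 q [ 0.362  0.538  1.862  0.     0.743 -0.925]
radius 116.1 az TCP 163.8 tool y az 163.8 handle R of front -11.1
```

{"op": "jog_arm", "data": {
  "series": [
    [0,0,0,0,0.25,0,0],
    [3,0,0,0,-0.016,0.62,0],
    [3,0,0,0,-0.016,0.62,0],
    [3,0,0,0,-0.016,0.62,0],
    [3,0,0,0,-0.016,0.62,0],
    [3,0,0,0,-0.016,0.62,0],
    [3,0,0,0,-0.016,0.62,0],
    [0,0,0,0,0,0,0]
  ]
}}

```text
clock: 11.15
eef_pos: [557.1, 241.7, 35.0]
tcp_rot: [2.417, 1.57, -2.893]
contact_force: [-3.4, -1.1, -1.4]
opening: 0.196
```

```bash
python3 - <<'E'
from h import *
polar()
p,d=r.grab_frame("top")
cv2.imwrite("pics/t6.png",cv2.resize(p[90:180,150:240],None,fx=6,fy=6,interpolation=cv2.INTER_CUBIC)[:,:,::-1])
p,d=r.grab_frame("scene")
cv2.imwrite("pics/s6.png",cv2.resize(p[120:180,200:280],None,fx=9,fy=9,interpolation=cv2.INTER_CUBIC)[:,:,::-1])
E
```

```text
t 11.15 tcp [557.1 241.7  35. ] yaz 145.75 down [-0.001 -0.    -1.   ] F [-3.4 -1.1 -1.4] T [-0.21  0.48 -0.26] op 0.196 q [ 0.407  0.567  1.804  0.     0.771 -0.566]
radius 117.9 az TCP 145.7 tool y az 145.8 handle R of front -29.2
```

View pics/s6.png

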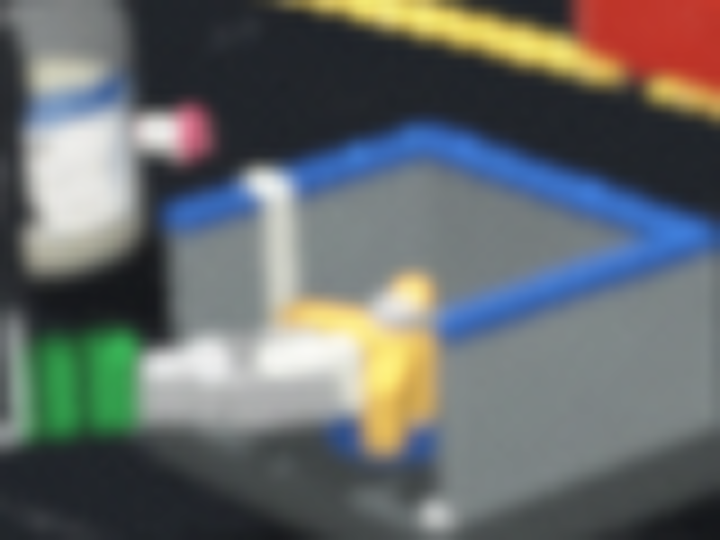

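View pics/t6.png

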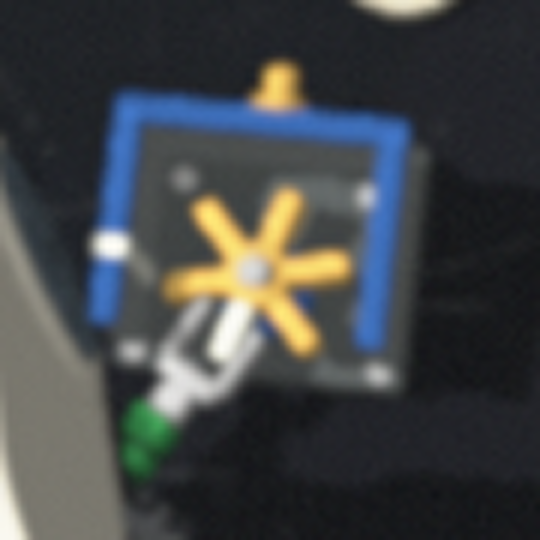

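```bash
cat >> h.py <<'E'
def px(crop,o,s): return np.array(crop)/s+np.array(o)-0.5*(1-1/s)
E
python3 - <<'E'
from h import *
o=(150,90);s=6
w=onplane("top",[px(c,o,s) for c in [(222,352),(303,345),(345,265),(290,195),(203,207),(172,285)]],48)[:,:2]
D=w-AX;print("lug az",(np.degrees(np.arctan2(D[:,1],D[:,0]))%360).round(1),np.hypot(*D.T).round(1))
t=onplane("top",[px(c,o,s) for c in [(205,303),(258,343),(172,400),(150,415)]],46)[:,:2];print(t.round(1))
m=t[:2].mean(0);e=m-t[2];print("wrench az",np.degrees(np.arctan2(e[1],e[0]))); 
E
```

```text
lug az [157.7 212.8 275.4 339.2  40.9  99.2] [38.3 38.  38.1 36.8 38.  37.8]
[[641.1 198.3]
 [623.6 174.6]
 [598.1 211.3]
 [591.4 220.7]]
wrench az -35.987188280091836
```

{"op": "jog_arm", "data": {
  "series": [
    [3,0,0,0,-0.016,0.62,0],
    [3,0,0,0,-0.016,0.62,0],
    [3,0,0,0,-0.016,0.62,0],
    [3,0,0,0,-0.016,0.62,0],
    [0,0,0,0,0,0,0]
  ]
}}

```text
clock: 11.75
eef_pos: [573.2, 260.7, 35.0]
tcp_rot: [2.257, 1.57, 3.021]
contact_force: [-2.4, -1.3, -1.4]
opening: 0.195
```

```bash
python3 - <<'E'
from h import *
polar()
p,d=r.grab_frame("top")
cv2.imwrite("pics/t7.png",cv2.resize(p[90:180,150:240],None,fx=6,fy=6,interpolation=cv2.INTER_CUBIC)[:,:,::-1])
E
```

```text
t 11.75 tcp [573.2 260.7  35. ] yaz 133.76 down [-0.  0. -1.] F [-2.4 -1.3 -1.4] T [-0.2   0.52 -0.26] op 0.195 q [ 0.424  0.593  1.752  0.     0.797 -0.34 ]
radius 117.9 az TCP 133.6 tool y az 133.8 handle R of front -41.3
```

View pics/t7.png

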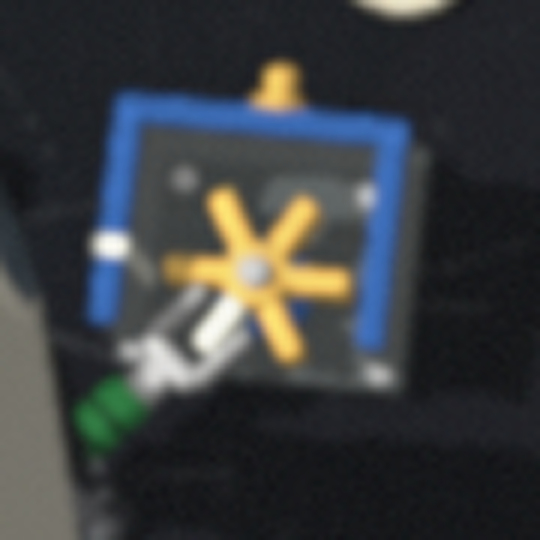

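```bash
python3 - <<'E'
from h import *
o=(150,90);s=6
w=onplane("top",[px(c,o,s) for c in [(202,345),(290,356),(343,284),(310,205),(220,195),(172,268)]],48)[:,:2]
D=w-AX;print("lug az",(np.degrees(np.arctan2(D[:,1],D[:,0]))%360).round(1),np.hypot(*D.T).round(1))
E
```

```text
lug az [144.2 202.3 262.6 323.9  27.2  87.8] [40.  39.8 37.6 37.2 38.4 37.6]
```

{"op": "jog_arm", "data": {
  "series": [
    [2.5,0,0,0,-0.016,0.52,0],
    [0,0,0,0,0,0,0],
    [-3,0,0,0,0,-0.62,0],
    [-2,0,0,0,0,-0.41,0],
    [0,0,0,-0.8,0,0,0],
    [0,0,0,-1.5,0,0,0],
    [0,0,0,-1.5,0,0,0],
    [0,0,0,-1.2,0,0,0],
    [0,0,0,0,0,0,0],
    [0,0,0,0,0,0,0]
  ]
}}

```text
clock: 12.8
eef_pos: [569.9, 257.4, 85.8]
tcp_rot: [-0.374, 1.57, 0.433]
contact_force: [-0.4, 0.6, -1.5]
opening: 0.193
```

```bash
python3 - <<'E'
from h import *
polar()
p,d=r.grab_frame("top")
cv2.imwrite("pics/t8.png",cv2.resize(p[90:180,150:240],None,fx=6,fy=6,interpolation=cv2.INTER_CUBIC)[:,:,::-1])
E
```

```text
t 12.8 tcp [569.9 257.4  85.8] yaz 136.22 down [ 0.001  0.001 -1.   ] F [-0.4  0.6 -1.5] T [ 0.02  0.05 -0.03] op 0.193 q [ 0.422  0.517  1.743  0.     0.88  -0.385]
radius 117.9 az TCP 135.9 tool y az 136.2 handle R of front -39.0
```

View pics/t8.png

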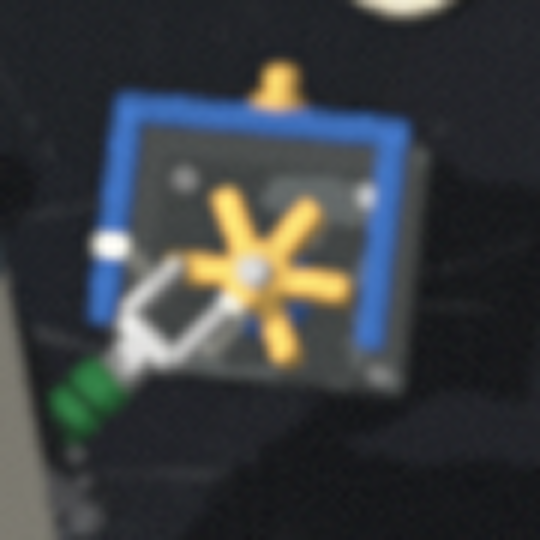

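```bash
python3 - <<'E'
from h import *
o=(150,90);s=6
t=onplane("top",[px(c,o,s) for c in [(180,260),(238,305),(125,335),(172,360),(112,370),(135,385)]],97)[:,:2];print(t.round(1))
T=np.array([569.9,257.4]);a=np.radians(136.2-180);e=np.array([np.cos(a),np.sin(a)]);n=np.array([-e[1],e[0]])
print("along,lat:",np.c_[(t-T)@e,(t-T)@n].round(1).tolist())
E
```

```text
[[647.9 199.4]
 [629.2 174.6]
 [616.1 221.2]
 [605.8 201.3]
 [601.3 226.1]
 [595.1 216.3]]
along,lat: [[96.5, 12.1], [100.1, -18.7], [58.4, 5.8], [64.7, -15.6], [44.3, -0.9], [46.6, -12.2]]
```

{"op": "jog_arm", "data": {
  "series": [
    [-4,0,0,0,-0.028,-0.822,0],
    [-4,0,0,0,-0.028,-0.822,0],
    [-4,0,0,0,-0.028,-0.822,0],
    [-4,0,0,0,-0.028,-0.822,0],
    [-4,0,0,0,-0.028,-0.822,0],
    [-4,0,0,0,-0.028,-0.822,0],
    [-4,0,0,0,-0.028,-0.822,0],
    [-4,0,0,0,-0.028,-0.822,0],
    [-4,0,0,0,-0.028,-0.822,0],
    [-4,0,0,0,-0.028,-0.822,0],
    [-4,0,0,0,-0.028,-0.822,0],
    [-4,0,0,0,-0.028,-0.822,0],
    [-4,0,0,0,-0.028,-0.822,0],
    [-4,0,0,0,-0.028,-0.822,0],
    [-4,0,0,0,-0.028,-0.822,0],
    [-4,0,0,0,-0.028,-0.822,0],
    [0,0,0,0,0,0,0],
    [0,0,0,0,0,0,0]
  ]
}}

```text
clock: 14.65
eef_pos: [543.6, 135.0, 84.7]
tcp_rot: [1.329, 1.57, -3.033]
contact_force: [-0.2, 0.2, -1.2]
opening: 0.194
```

```bash
python3 - <<'E'
from h import *
polar()
goto([542,137,62],201)
E
```

```text
t 14.65 tcp [543.6 135.   84.7] yaz -159.93 down [-0.001 -0.    -1.   ] F [-0.2  0.2 -1.2] T [0.  0.1 0. ] op 0.194 q [ 0.241  0.437  1.889  0.     0.817 -1.681]
radius 118.0 az TCP 200.0 tool y az 200.1 handle R of front 25.1
t 14.65 tcp [543.6 135.   84.7] yaz -159.93 down [-0.001 -0.    -1.   ] F [-0.2  0.2 -1.2] T [0.  0.1 0. ] op 0.194 q [ 0.241  0.437  1.889  0.     0.817 -1.681]
tool shift cm [2.27 0.07 0.24] turn wx -0.93
```

{"op": "jog_arm", "data": {
  "series": [
    [-0.9,0,0,0.8,0.07,0.25,0],
    [0,0,0,0.8,0,0,0],
    [0,0,0,0.7,0,0,0],
    [0,0,0,0,0,0,0],
    [0,0,0,0,0,0,0]
  ]
}}

```text
clock: 15.15
eef_pos: [542.2, 137.1, 61.8]
tcp_rot: [1.427, 1.57, -2.917]
contact_force: [0.2, -0.5, -1.1]
opening: 0.193
```

```bash
python3 - <<'E'
from h import *
goto([542,137,34],201)
p,d=r.grab_frame("scene")
cv2.imwrite("pics/s9.png",cv2.resize(p[120:180,200:280],None,fx=9,fy=9,interpolation=cv2.INTER_CUBIC)[:,:,::-1])
E
```

```text
t 15.15 tcp [542.2 137.1  61.8] yaz -158.89 down [-0.001 -0.    -1.   ] F [ 0.2 -0.5 -1.1] T [0.01 0.05 0.01] op 0.193 q [ 0.245  0.471  1.901  0.     0.77  -1.694]
tool shift cm [ 2.78  0.02 -0.01] turn wx 0.11
```

View pics/s9.png

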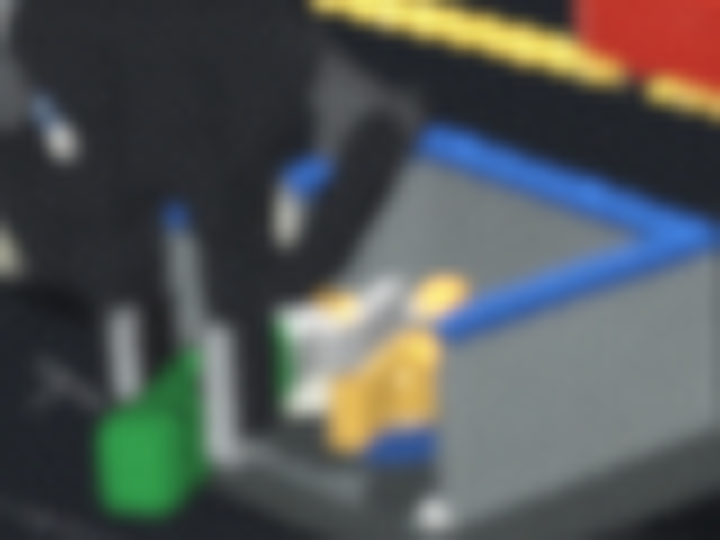

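```bash
python3 - <<'E'
from h import *
p,d=r.grab_frame("scene")
a=np.radians(203);L=np.array([np.cos(a),np.sin(a)]);n=np.array([L[1],-L[0]]) # n: left when looking from front to nut
for v in range(150,170,2):
    row=[]
    for u in range(231,248,2):
        P=pts("scene",d,(u,v))[0]; D=P[:2]-AX; row.append("%4.0f/%4.0f/%3.0f"%(D@L,D@n,P[2]))
    print(v,*row)
print(n)
im=cv2.resize(p[140:175,222:257],None,fx=16,fy=16,interpolation=cv2.INTER_CUBIC)[:,:,::-1].copy()
for z,rr,l in [(48,40,-5),(48,40,5),(48,20,-5),(28,40,-5),(28,40,5)]:
    P=np.r_[AX+rr*L+l*n,z]; q=proj("scene",P)[0]; cv2.circle(im,tuple(int(x) for x in (q-[222,140])*16+8),4,(255,0,255),-1)
t=[542.2,137.1]
for x,y in [(65,11),(65,-11),(97,-11),(97,-17),(65,-17)]:
    q=proj("scene",wpt(t,21.1,x,y-4,16,57.8))[0]; cv2.circle(im,tuple(int(x) for x in (q-[222,140])*16+8),4,(255,255,0),-1)
cv2.imwrite("pics/s9b.png",im)
E
```

```text
150  130/ -24/117  133/ -29/118  132/ -34/118  113/ -31/111  -50/  35/ 43  -56/  32/ 42   24/  -8/ 76  -68/  25/ 38  -73/  22/ 36
152  133/ -25/113  130/ -28/112  -23/  35/ 48  -44/  38/ 40  -51/  36/ 37   38/  -8/ 75   33/ -11/ 74  -66/  25/ 33  -27/   3/ 50
154   52/  12/ 73   53/   7/ 74   55/   0/ 76   50/  -3/ 75   51/  -8/ 76   43/ -10/ 72   33/ -11/ 69   -0/  -2/ 55   -9/  -4/ 52
156   82/  -1/ 82   64/   2/ 74   59/  -1/ 73   57/  -5/ 72   52/  -8/ 71   45/ -10/ 68   32/ -10/ 63    5/  -4/ 52   55/ -30/ 74
158   78/   1/ 75   71/  -1/ 72   60/  -1/ 68   55/  -4/ 66   55/  -9/ 67   49/ -12/ 65   13/  -2/ 50   10/  -6/ 49   12/ -12/ 50
160   78/   1/ 70   65/   2/ 65   55/   1/ 61   63/  -7/ 65   53/  -8/ 61   22/  -0/ 48   14/  -2/ 45   10/  -6/ 43   13/ -12/ 46
162   86/  -2/ 68   70/   0/ 62   10/  22/ 35   37/   4/ 48   38/  -1/ 49   27/  -2/ 45   12/  -1/ 38    8/  -5/ 37   13/ -12/ 40
164   82/   0/ 61   16/  24/ 32   14/  20/ 31   41/   3/ 44   39/  -2/ 44   25/  -1/ 38   19/  -4/ 36   13/  -7/ 34   11/ -11/ 34
166   -0/  38/ 18    1/  32/ 19   -3/  28/ 18   38/   4/ 38   38/  -1/ 38   28/  -2/ 34   13/  -1/ 28   12/  -6/ 28    3/  -8/ 25
168   15/  31/ 20   11/  27/ 19   15/  20/ 21   37/   5/ 32   40/  -1/ 34   19/   2/ 25   21/  -4/ 27   19/  -9/ 26   11/ -11/ 23
[-0.39073113  0.92050485]
```

View pics/s9b.png

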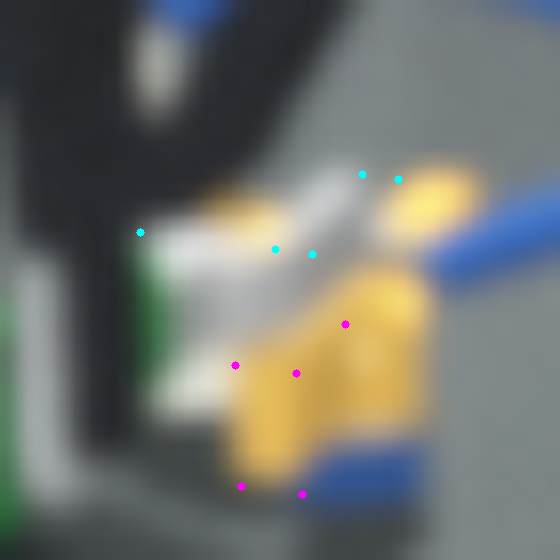

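{"op": "jog_arm", "data": {
  "series": [
    [0,0,0,0,0,-0.35,0],
    [0,0,0,0.5,0,0,0],
    [0,0,0,0.5,0,0,0],
    [0,0,0,0.3,0,0,0],
    [0,0,0,0,0,0,0]
  ]
}}

```text
clock: 15.75
eef_pos: [543.3, 133.7, 48.5]
tcp_rot: [1.439, 1.57, -2.905]
contact_force: [0.4, 1.0, -1.7]
opening: 0.193
```

```bash
python3 - <<'E'
from h import *
polar()
E
```

```text
t 15.75 tcp [543.3 133.7  48.5] yaz -158.88 down [-0.001 -0.    -1.   ] F [ 0.4  1.  -1.7] T [-0.01  0.04  0.01] op 0.193 q [ 0.239  0.492  1.906  0.     0.744 -1.701]
radius 118.8 az TCP 200.5 tool y az 201.1 handle R of front 25.6
```

No upward force with the underside below the lug tops, so the fork is going over the lug. I'll continue down.

{"op": "jog_arm", "data": {
  "series": [
    [0,0,0,0.4,0,0,0],
    [0,0,0,0.4,0,0,0],
    [0,0,0,0.4,0,0,0],
    [0,0,0,0.15,0,0,0],
    [0,0,0,0,0,0,0]
  ]
}}

```text
clock: 16.25
eef_pos: [543.5, 133.8, 35.3]
tcp_rot: [1.472, 1.57, -2.871]
contact_force: [0.3, 0.0, -1.9]
opening: 0.192
```

{"op": "jog_arm", "data": {
  "series": [
    [3,0,0,0,-0.016,0.62,0],
    [3,0,0,0,-0.016,0.62,0],
    [3,0,0,0,-0.016,0.62,0],
    [3,0,0,0,-0.016,0.62,0],
    [0,0,0,0,0,0,0]
  ]
}}

```text
clock: 16.75
eef_pos: [537.3, 158.0, 35.8]
tcp_rot: [-2.389, 1.571, -0.66]
contact_force: [-0.2, -2.3, -2.4]
opening: 0.188
```

```bash
python3 - <<'E'
from h import *
polar()
p,d=r.grab_frame("scene")
cv2.imwrite("pics/s10.png",cv2.resize(p[120:180,200:280],None,fx=9,fy=9,interpolation=cv2.INTER_CUBIC)[:,:,::-1])
E
```

```text
t 16.75 tcp [537.3 158.   35.8] yaz -170.9 down [ 0. -0. -1.] F [-0.2 -2.3 -2.4] T [-0.33 -0.04 -0.17] op 0.188 q [ 0.283  0.513  1.911 -0.     0.718 -1.446]
radius 118.5 az TCP 188.4 tool y az 189.1 handle R of front 13.5
```

View pics/s10.png

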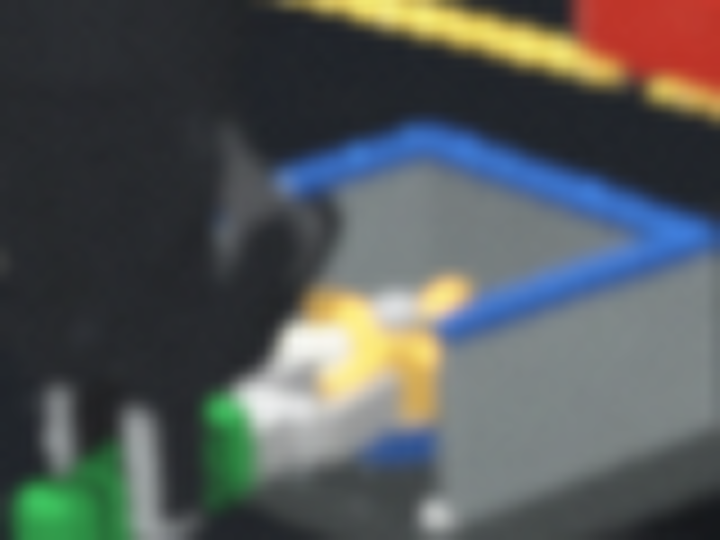

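The fork straddles the brass lug at about (370,370) in the crop and is loading it. I'll continue the stroke.

{"op": "jog_arm", "data": {
  "series": [
    [3,0,0,0,-0.016,0.62,0],
    [3,0,0,0,-0.016,0.62,0],
    [3,0,0,0,-0.016,0.62,0],
    [3,0,0,0,-0.016,0.62,0],
    [3,0,0,0,-0.016,0.62,0],
    [3,0,0,0,-0.016,0.62,0],
    [3,0,0,0,-0.016,0.62,0],
    [3,0,0,0,-0.016,0.62,0],
    [3,0,0,0,-0.016,0.62,0],
    [3,0,0,0,-0.016,0.62,0],
    [3,0,0,0,-0.016,0.62,0],
    [3,0,0,0,-0.016,0.62,0],
    [3,0,0,0,-0.016,0.62,0],
    [3,0,0,0,-0.016,0.62,0],
    [3,0,0,0,-0.016,0.62,0],
    [0,0,0,0,0,0,0]
  ]
}}

```text
clock: 18.4
eef_pos: [557.9, 245.8, 35.5]
tcp_rot: [2.446, 1.57, -2.892]
contact_force: [-1.1, -2.6, -0.8]
opening: 0.192
```

```bash
python3 - <<'E'
from h import *
polar()
p,d=r.grab_frame("top")
cv2.imwrite("pics/t11.png",cv2.resize(p[90:180,150:240],None,fx=6,fy=6,interpolation=cv2.INTER_CUBIC)[:,:,::-1])
E
```

```text
t 18.4 tcp [557.9 245.8  35.5] yaz 144.14 down [-0.001 -0.    -1.   ] F [-1.1 -2.6 -0.8] T [-0.26  0.25 -0.14] op 0.192 q [ 0.412  0.569  1.798  0.     0.775 -0.533]
radius 119.6 az TCP 143.9 tool y az 144.1 handle R of front -31.0
```

View pics/t11.png

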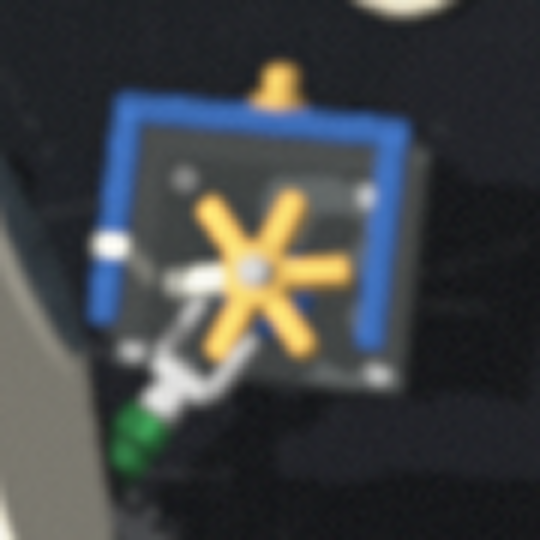

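{"op": "jog_arm", "data": {
  "series": [
    [3,0,0,0,-0.016,0.62,0],
    [3,0,0,0,-0.016,0.62,0],
    [3,0,0,0,-0.016,0.62,0],
    [1.5,0,0,0,-0.004,0.31,0],
    [0,0,0,0,0,0,0]
  ]
}}

```text
clock: 18.95
eef_pos: [572.0, 262.1, 35.4]
tcp_rot: [2.582, 1.57, -2.939]
contact_force: [-3.1, -1.1, -0.9]
opening: 0.192
```

```bash
python3 - <<'E'
from h import *
polar()
p,d=r.grab_frame("top")
cv2.imwrite("pics/t12.png",cv2.resize(p[90:180,150:240],None,fx=6,fy=6,interpolation=cv2.INTER_CUBIC)[:,:,::-1])
E
```

```text
t 18.95 tcp [572.  262.1  35.4] yaz 133.68 down [-0.001 -0.    -1.   ] F [-3.1 -1.1 -0.9] T [-0.01  0.51 -0.15] op 0.192 q [ 0.427  0.592  1.753  0.     0.798 -0.335]
radius 119.8 az TCP 133.6 tool y az 133.7 handle R of front -41.3
```

View pics/t12.png

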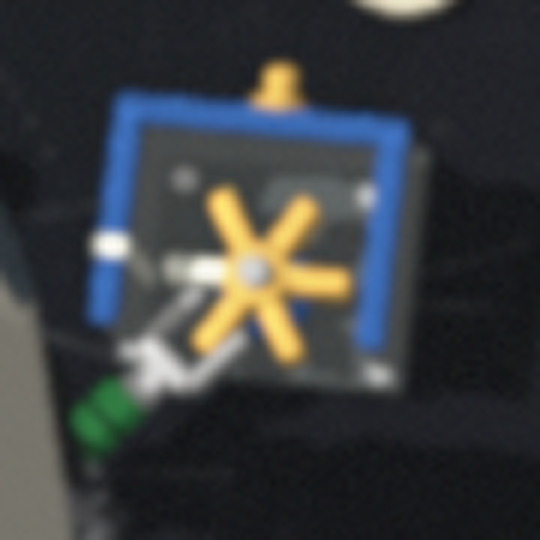

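{"op": "jog_arm", "data": {
  "series": [
    [1.5,0,0,0,-0.004,0.31,0],
    [1,0,0,0,0,0.21,0],
    [0,0,0,0,0,0,0]
  ]
}}

```text
clock: 19.3
eef_pos: [576.2, 265.9, 35.6]
tcp_rot: [2.272, 1.57, 2.989]
contact_force: [-3.2, -1.1, -0.6]
opening: 0.196
```

```bash
python3 - <<'E'
from h import *
polar()
p,d=r.grab_frame("top")
o=(150,90)
hsv=cv2.cvtColor(p,cv2.COLOR_RGB2HSV);roi=np.zeros(p.shape[:2],np.uint8);roi[90:165,155:230]=1
br=cv2.inRange(hsv,(15,100,120),(32,255,255))*roi
v,u=np.nonzero(br);P=pts("top",d,np.c_[u,v]);P=P[(P[:,2]>43)&(P[:,2]<53)]
D=P[:,:2]-AX;rr=np.hypot(*D.T);k=(rr>18)&(rr<43);a=np.arctan2(D[k,1],D[k,0])
print("lug az mod60",np.degrees(np.angle(np.exp(6j*a).mean()))/6%60)
E
```

```text
t 19.3 tcp [576.2 265.9  35.6] yaz 131.08 down [-0.  0. -1.] F [-3.2 -1.1 -0.6] T [-0.08  0.69 -0.28] op 0.196 q [ 0.43   0.598  1.741  0.     0.803 -0.287]
radius 119.8 az TCP 130.8 tool y az 131.1 handle R of front -44.1
lug az mod60 22.273837768201947
```

{"op": "jog_arm", "data": {
  "series": [
    [-3,0,0,0,0,-0.62,0],
    [-2.5,0,0,0,0,-0.5,0],
    [0,0,0,-0.8,0,0,0],
    [0,0,0,-1.5,0,0,0],
    [0,0,0,-1.5,0,0,0],
    [0,0,0,-1.5,0,0,0],
    [0,0,0,-0.4,0,0,0],
    [0,0,0,0,0,0,0],
    [0,0,0,0,0,0,0]
  ]
}}

```text
clock: 20.25
eef_pos: [567.8, 258.2, 92.6]
tcp_rot: [2.903, 1.571, -2.567]
contact_force: [0.1, -0.4, -1.1]
opening: 0.191
```

```bash
python3 - <<'E'
from h import *
polar()
p,d=r.grab_frame("top")
cv2.imwrite("pics/t13.png",cv2.resize(p[90:180,150:240],None,fx=6,fy=6,interpolation=cv2.INTER_CUBIC)[:,:,::-1])
print(onplane("top",[[215,190],[245,250]],0).round(0))
E
```

```text
t 20.25 tcp [567.8 258.2  92.6] yaz 136.62 down [-0. -0. -1.] F [ 0.1 -0.4 -1.1] T [ 0.05  0.05 -0.02] op 0.191 q [ 0.424  0.506  1.742 -0.     0.893 -0.389]
radius 119.9 az TCP 136.3 tool y az 136.6 handle R of front -38.6
[[515. 119.   0.]
 [357.  35.   0.]]
```

View pics/t13.png

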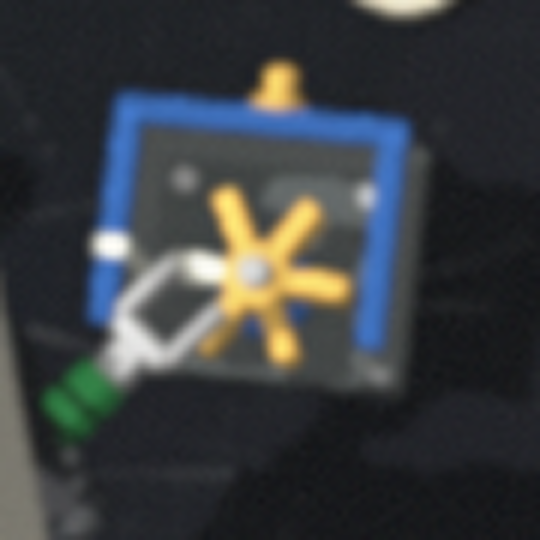

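The white lug points at the left-wall mark and the wrench is lifted clear. I'll retreat.

{"op": "jog_arm", "data": {
  "series": [
    [0,0,0,0,1,0,0],
    [0,0,0,0,2,0,0],
    [0,0,0,0,2,0,0],
    [0,0,0,0,1,0,0],
    [-4.4,0,0,0,0,0,0],
    [-5,0,0,0,0,0,0],
    [-5,0,0,0,0,0,0],
    [-5,0,0,0,0,0,0],
    [-5,0,0,0,0,0,0],
    [-5,0,0,0,0,0,0],
    [-5,0,0,0,0,0,0],
    [-5,0,0,0,0,0,0],
    [-4,0,0,0,0,0,0],
    [0,0,0,0,0,0,0]
  ]
}}

```text
clock: 21.7
eef_pos: [524.1, 299.5, 92.3]
tcp_rot: [2.174, 1.57, -2.537]
contact_force: [-0.2, -0.4, -1.8]
opening: 0.195
```

```bash
python3 - <<'E'
from h import *
goto([480,120,12],180)
E
```

```text
t 21.7 tcp [524.1 299.5  92.3] yaz -179.92 down [-0. -0. -1.] F [-0.2 -0.4 -1.8] T [-0.07  0.03  0.04] op 0.195 q [ 0.517  0.481  1.788 -0.     0.873 -1.056]
tool shift cm [  8.04   4.43 -17.94] turn wx 0.08
```

{"op": "jog_arm", "data": {
  "series": [
    [0,0,0,0,2.2,0,0],
    [0,0,0,0,2.2,-1,0],
    [0,0,0,0,0,-2,0],
    [0,0,0,0,0,-2.5,0],
    [0,0,0,0,0,-2.5,0],
    [0,0,0,0,0,-2.5,0],
    [0,0,0,0,0,-2.5,0],
    [0,0,0,0,0,-2.5,0],
    [0,0,0,0,0,-2,0],
    [0,0,0,1,0,-0.4,0],
    [0,0,0,2,0,0,0],
    [0,0,0,2,0,0,0],
    [0,0,0,2,0,0,0],
    [0,0,0,1,0,0,0],
    [0,0,0,0,0,0,0],
    [0,0,0,0,0,0,0]
  ]
}}

```text
clock: 23.3
eef_pos: [480.6, 120.7, 12.8]
tcp_rot: [1.693, 1.571, -3.019]
contact_force: [-0.4, -0.3, -1.5]
opening: 0.192
```

```bash
python3 - <<'E'
from h import *
goto([480,120,4],180)
p,d=r.grab_frame("scene")
cv2.imwrite("pics/s14.png",cv2.resize(p[130:220,160:280],None,fx=6,fy=6,interpolation=cv2.INTER_CUBIC)[:,:,::-1])
E
```

```text
t 23.3 tcp [480.6 120.7  12.8] yaz -179.99 down [-0. -0. -1.] F [-0.4 -0.3 -1.5] T [0.04 0.04 0.02] op 0.192 q [ 0.243  0.485  2.057  0.     0.6   -1.328]
tool shift cm [ 0.88  0.06 -0.07] turn wx 0.01
```

View pics/s14.png

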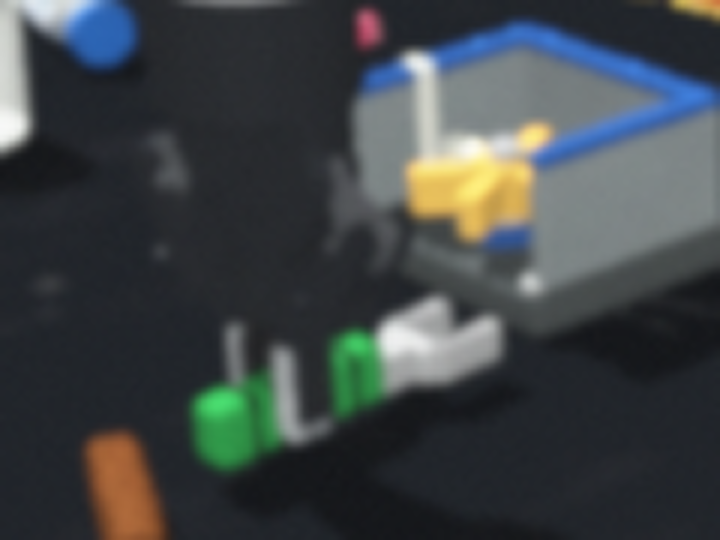

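{"op": "jog_arm", "data": {
  "series": [
    [0,0,0,0.4,0,0,0],
    [0,0,0,0.3,0,0,0],
    [0,0,0,0.15,0,0,0],
    [0,0,0,0,0,0,0]
  ]
}}

```text
clock: 23.75
eef_pos: [480.4, 120.4, 4.1]
tcp_rot: [1.619, 1.571, -3.093]
contact_force: [0.5, -0.0, -1.5]
opening: 0.19
```

```bash
python3 - <<'E'
from h import *
state()
E
```

```text
t 23.75 tcp [480.4 120.4   4.1] yaz -179.99 down [-0. -0. -1.] F [ 0.5 -0.  -1.5] T [ 0.03 -0.01  0.01] op 0.19 q [ 0.243  0.501  2.06   0.     0.581 -1.329]
```

{"op": "jog_arm", "data": {
  "series": [
    [0,0,0,0.1,0,0,0],
    [0,0,0,0,0,0,0],
    [0,0,0,0,0,0,0.4],
    [0,0,0,0,0,0,0.6],
    [0,0,0,0,0,0,0.7],
    [0,0,0,0,0,0,0.7],
    [0,0,0,0,0,0,0.7],
    [0,0,0,0,0,0,0.7]
  ]
}}

```text
clock: 24.55
eef_pos: [480.5, 120.4, 3.1]
tcp_rot: [1.852, 1.571, -2.86]
contact_force: [-0.1, -0.0, 0.1]
opening: 0.703
```

{"op": "jog_arm", "data": {
  "series": [
    [0,0,0,-0.5,0,0,0.7],
    [0,0,0,-1,0,0,0.7],
    [0,0,0,-2,0,0,0.7],
    [0,0,0,-3,0,0,0.7],
    [0,0,0,-4,0,0,0.7],
    [0,0,0,-4,0,0,0.7],
    [0,0,0,-3,3,-3,0.7],
    [0,0,0,0,3,-4,0.7],
    [0,0,0,0,2,-4,0.7],
    [0,0,0,0,0,-4,0.7],
    [0,0,0,0,0,-4,0.7],
    [0,0,0,0,0,0,0.7],
    [0,0,0,0,0,0,0.7]
  ]
}}

```text
clock: 25.85
eef_pos: [401.6, -69.1, 177.7]
tcp_rot: [-1.417, 1.57, 0.151]
contact_force: [-0.6, 0.8, -0.0]
opening: 0.699
```

```bash
python3 - <<'E'
from h import *
state()
p,d=r.grab_frame("scene")
cv2.imwrite("pics/s15.png",cv2.resize(p[100:260,150:440],None,fx=2.7,fy=2.7,interpolation=cv2.INTER_CUBIC)[:,:,::-1])
p,d=r.grab_frame("top")
cv2.imwrite("pics/t15.png",cv2.resize(p[90:240,150:380],None,fx=3.4,fy=3.4,interpolation=cv2.INTER_CUBIC)[:,:,::-1])
E
```

```text
t 25.85 tcp [401.6 -69.1 177.7] yaz 179.86 down [ 0.001  0.    -1.   ] F [-0.6  0.8 -0. ] T [ 0.03  0.02 -0.03] op 0.699 q [-0.174  0.077  2.128  0.     0.936 -1.743]
```

View pics/s15.png

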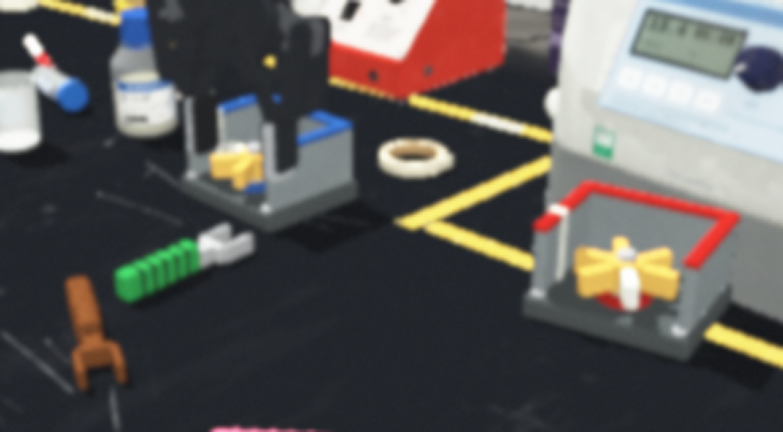

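View pics/t15.png

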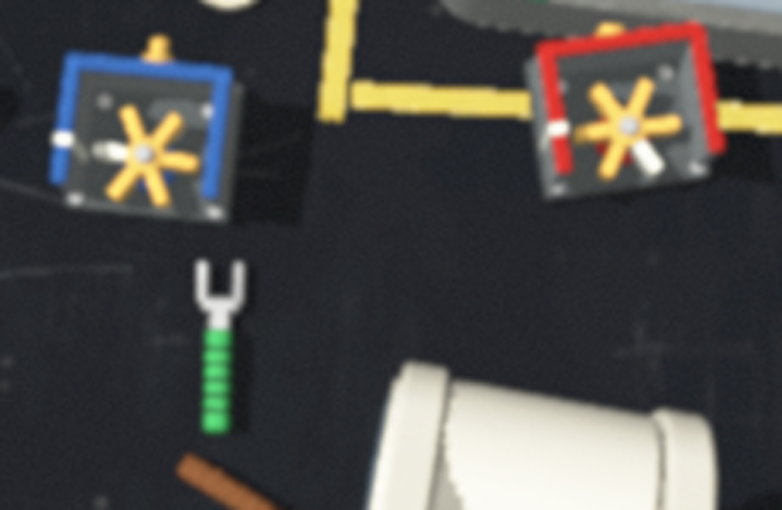

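The top view shows the wrench flat on the bench with its fork at (220,285), and the white lug at (105,150) facing the mark at (62,139). The red nut looks as it was. One last numeric check, then I'll hand in.

```bash
python3 - <<'E'
from h import *
p,d=r.grab_frame("top");hsv=cv2.cvtColor(p,cv2.COLOR_RGB2HSV)
def lug(AX,x0,x1,p,d):
    hsv=cv2.cvtColor(p,cv2.COLOR_RGB2HSV);m=cv2.inRange(hsv,(15,100,120),(32,255,255));m[:,:x0]=0;m[:,x1:]=0;m[:88]=0;m[165:]=0
    v,u=np.nonzero(m);P=pts("top",d,np.c_[u,v]);P=P[(P[:,2]>43)&(P[:,2]<53)];D=P[:,:2]-AX;rr=np.hypot(*D.T);k=(rr>18)&(rr<43)
    return np.degrees(np.angle(np.exp(6j*np.arctan2(D[k,1],D[k,0])).mean()))/6%60
f=np.load("top0.npz");RX=np.array([680.5,-193.])
print("blue start/now",lug(AX,155,230,f["p"],f["d"]),lug(AX,155,230,p,d),"red",lug(RX,298,372,f["p"],f["d"]),lug(RX,298,372,p,d))
m=cv2.inRange(hsv,(45,100,50),(85,255,255));m[:165]=0;m[230:]=0
v,u=np.nonzero(m);P=pts("top",d,np.c_[u,v]);x=P[:,0]
print("grip top z rear/front half",np.median(P[x<480,2]),np.median(P[x>=480,2]),P.mean(0).round(0))
r.sign_off()
E
```

```text
blue start/now 25.533880374442237 21.96988204803078 red 36.426042365688346 36.0852561700097
grip top z rear/front half 21.701829901984638 22.08936618722305 [482. 120.  20.]
the job is handed in; nothing more can be done
```

I closed the blue valve with the green wrench in two strokes, lifting it clear and reseating it on the next lug in between. I then laid it flat on the bench at about (480, 120) mm, same side up, and handed the job in at about 26 s of the 61 s allowed. The handover reported no verdict.

- **Blue nut:** the last picture puts it 123.6° (about 2.15 rad) from where it started, which is at its stop. The white lug points at the white mark.
- **Red nut:** it stayed put; the before and after readings differ by 0.3°, which is within measurement noise.
- **Wrench:** the grip's top reads the same height along its length (21.7 and 22.1 mm), so it lies flat and released. The gripper is well clear of everything.
- **Forces:** never above about 6 N in the readings at the end of each move. I saw no finger contact with the valve.
- **Disagreement between cameras:** at the reseat the two cameras placed the fork about 4–5 mm apart sideways. I aimed between them, and the fork went down over the lug without touching it.

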